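# Put the boiler's spare heat exchangers back in their own stands

## Robot

A 6-joint arm with a two-finger parallel gripper is mounted at the origin on the work surface. World frame = base frame: x ahead of the robot, y to its left, z up, the work surface at z = 0. Lengths are in m, angles in rad, forces in N, time in s.
With the tool pointing down it reaches from about 0.35 to 0.775 m from the base axis. Payload 7.3 kg.
Tool frame: the origin (TCP) lies midway between the tips of the shut fingers; the grasp point (between the pads) lies 19 mm behind it (robot.grip_depth is the z of the grasp point in the tool frame, in m); z points along the fingers, y is the line along which they close (so a half turn about z gives the same grasp; the last joint's range is limited). The gripper opens to 92 mm and grips with 3 to 60 N. Pads are 19 mm wide; open, the fingers measure 130 mm over their backs; the gripper's body (75 mm by 190 mm) begins 47 mm behind the grasp point.
Start: joints at [-1.436, 0.342, 1.524, -0, 1.275, -0.146], TCP at [0.146, -0.504, 0.227] pointing down, gripper open.
Joint ranges: [-2.53, 2.53], [-0.77, 2.02], [0.04, 2.7], [-1, 4.14], [0.28, 2.66], [-3.11, 3.11]. Speed limits (rad/s): [2.57, 2.57, 3.14, 3.14, 3.14, 3.14].

## Interface

Orientations are given as [roll, pitch, yaw] about the fixed x, y, z axes, in that order (R = Rz(yaw) Ry(pitch) Rx(roll)).
In Python, from cell import robot, viewer gives the robot as it stands.
- The arm moves only by the tool step_arm, never from a script. Its argument "increments" is a list of rows, each an object with "delta_pos": the shift along the tool's x, y, z in cm, a list of three; "dr": the turn, a rotation vector about the tool's x, y, z in degrees, a list of three; "fingers": the closure, from -1 (fully open) to 1 (shut), so that 0 is half open. In form: [{"delta_pos": [tx, ty, tz], "dr": [wx, wy, wz], "fingers": fingers}, ...]. A call has exactly 5 rows; each row is the pose to reach, as a shift and turn from the pose commanded when the call began, along the tool's axes at that moment; what a row does not reach only later rows make up. A row lasts 1/8 s, in which the tool goes at most 62.5 mm and 10.7 degrees, less where a joint would pass 70% of its speed; a pose out of reach is approached as far as the arm can. A call with a gripper value outside its range is refused whole. The fingers move at their own pace and stop on an object; "newtons" is the grip in N (left out, the last holds). Time passes only in rows, so rows that repeat a pose let the fingers close, or fill a call up. It gives the time, the measured TCP pose, the force, the opening and the grip force at its end, in the units of the state.
- robot.observe(): the state, without advancing time (a new reading comes with each control period).
- viewer.read_camera(name): name is "scene" or "top" or "wrist"; returns the picture (480x640x3 uint8, red, green, blue); there is no depth.
- viewer.camera_params(name): a dict with "K" (3x3 intrinsics, pixels), "T" (4x4, takes a point from camera to world coordinates). Camera axes: x right, y down, z forward; pixel columns grow to the right and rows downward; lengths in m; the calibration is good to about 2 mm. A picture is of the moment at which its call begins: read the wrist's pose just before it. camera_params takes no time and is no camera call; for the wrist camera it gives the pose at the moment of the call.
- robot.hand_in(): hands the job in; it is judged then, once.
The state is a dict: "time": time; "qpos": joint angles; "qvel": joint speeds; "joint_efforts": joint torques, N m; "tool_pos": TCP position; "tool_rot": TCP orientation; "contact_force": force on the tool from outside, world axes, zero at the start; "torque": the same for the moment, N m; "opening": finger opening in m; "grip_force": force on a finger pad.
Only numpy, scipy, OpenCV 4.12 (cv2) and the standard library are available. Lean on these libraries where they do the work, as an engineer would, in place of code of your own. Each camera call takes 0.05 s, during which the arm holds its last target. There are 200 camera calls.

## Task

The three plate heat exchangers for the boiler service have been put in each other's slotted stands: each belongs in the stand of its own length. Swap them round so that every exchanger stands on its long edge in its own stand, down on the slot's floor with its ends about flush with the stand's ends; the empty rubber mat is there for parking one on the way. Keep them upright throughout, set them down gently without dropping them, and leave the wrench, jar and flange ring where they are.

Things in the scene. Friction and masses are not known exactly. Their poses are not given: they have to be found in the camera images.
- exchanger_small: The small of three steel plate heat exchangers: a block 90 mm long (x), 30 mm thick (y), 84 mm tall (z), 0.40 kg +-15 %, on its long edge in a stand not its own. Origin: centre of its underside. Brass ports (14 mm diameter) stick out 10 mm from both broad faces, 31 mm either side of the middle, 30 mm below the top; grip it at the middle, across the thickness. Either way round is the same.
- exchanger_medium: The medium of three steel plate heat exchangers: a block 130 mm long (x), 30 mm thick (y), 94 mm tall (z), 0.55 kg +-15 %, on its long edge in a stand not its own. Origin: centre of its underside. Brass ports (14 mm diameter) stick out 10 mm from both broad faces, 51 mm either side of the middle, 30 mm below the top; grip it at the middle, across the thickness. Either way round is the same.
- exchanger_large: The large of three steel plate heat exchangers: a block 170 mm long (x), 30 mm thick (y), 104 mm tall (z), 0.70 kg +-15 %, on its long edge in a stand not its own. Origin: centre of its underside. Brass ports (14 mm diameter) stick out 10 mm from both broad faces, 71 mm either side of the middle, 30 mm below the top; grip it at the middle, across the thickness. Either way round is the same.
- stand_small: The small of three fixed slotted plywood stands, 90 mm long (its x) like the small exchanger, 58 mm wide (y). Origin: centre of its underside, on the worktop. The slot runs along x, is open at both ends and 46 mm wide between two 6 mm walls; its floor lies 8 mm and the walls' tops 40 mm above the origin.
- stand_medium: The medium of three fixed slotted plywood stands, 130 mm long (its x) like the medium exchanger, 58 mm wide (y). Origin: centre of its underside, on the worktop. The slot runs along x, is open at both ends and 46 mm wide between two 6 mm walls; its floor lies 8 mm and the walls' tops 40 mm above the origin.
- stand_large: The large of three fixed slotted plywood stands, 170 mm long (its x) like the large exchanger, 58 mm wide (y). Origin: centre of its underside, on the worktop. The slot runs along x, is open at both ends and 46 mm wide between two 6 mm walls; its floor lies 8 mm and the walls' tops 40 mm above the origin.
- mat: Black rubber mat fixed on the worktop, 150 mm (x) by 80 mm (y), 3 mm thick; origin: centre of its underside. Empty at the start: a free spot on which an exchanger can stand upright for a while.
- wrench: Bystander: a steel wrench lying loose beyond the stands, roughly crosswise. Origin about the middle of its underside. Leave alone.
- jar: Bystander: a loose closed jar, 60 mm diameter, 90 mm tall, beyond the stands on the robot's right. Origin: centre of its underside. Leave alone.
- flange: Bystander: a loose flat aluminium flange ring, 90 mm outside, 60 mm inside, 16 mm high, beyond the stands on the robot's left. Origin: centre of its underside. Leave alone.
Things that resemble listed ones, but are neither listed nor needed, are in the scene too. Leave any red look-alike of the stand_small alone.

How it is judged:
By the outcome, as a careful person would: the job done as asked, in the order asked, and still so for the second after the job is handed in, with the robot touching nothing.
It also fails if it takes over 128 s, if anything falls off the work surface, if the arm or the gripper's body presses on something with over 40 N, if the wrist force passes 120 N, or if a joint passes its speed limit or range.

## Working session

There is one attempt and no reset: what is moved stays moved. The work goes in short steps, Python scripts to look and compute and a tool call to move; the robot and the scene stay as the last step left them, time stands still between calls to the robot, and variables do not carry over. Pictures are saved under pics/ and viewed, at most 14 in all, crops included, and the job is handed in when it is done.

Besides the shell and the picture viewer there is one more tool, called as a command line: name --argument value ..., lists and objects as JSON in quotes. step_arm: Moves the arm, as the interface text tells. Its arguments: {"type":"object","properties":{"increments":{"type":"array"},"newtons":{"type":"number"}},"required":["increments"]}

```bash
mkdir -p pics; ls; python3 - <<'E'
from cell import robot, viewer
import cv2
for n in ("scene","top"):
    im=viewer.read_camera(n); cv2.imwrite(f"pics/{n}0.png",im[:,:,::-1])
    p=viewer.camera_params(n); print(n,p["K"].round(1).tolist(),p["T"].round(3).tolist())
print(robot.observe())
E
```

```text
pics
scene [[453.0, 0.0, 315.5], [0.0, 453.0, 246.3], [0.0, 0.0, 1.0]] [[-0.642, 0.644, -0.416, 0.957], [0.767, 0.527, -0.367, 0.292], [-0.017, -0.555, -0.832, 0.735], [0.0, 0.0, 0.0, 1.0]]
top [[492.0, 0.0, 322.7], [0.0, 492.0, 245.4], [0.0, 0.0, 1.0]] [[-0.012, -0.992, 0.126, 0.46], [-1.0, 0.012, -0.003, -0.011], [0.002, -0.126, -0.992, 1.066], [0.0, 0.0, 0.0, 1.0]]
{'time': 0.1, 'qpos': array([-1.43601074e+00,  3.42648959e-01,  1.52489854e+00,  4.08841581e-05,
        1.27542734e+00, -1.45977942e-01]), 'qvel': array([ 0.00080252, -0.00237257, -0.00188911, -0.00082666, -0.00063313,
        0.00017201]), 'joint_efforts': array([ 1.77812974e-03, -4.32003558e+01, -2.44694853e+01,  7.19103031e-02,
        5.26375172e-02, -4.35712275e-05]), 'tool_pos': array([ 0.14546768, -0.50407024,  0.2261246 ]), 'tool_rot': array([-3.14023085e+00, -2.39734843e-04,  2.80751437e-01]), 'contact_force': array([ 0.14131871,  0.29753625, -0.53465021]), 'torque': array([ 0.02316061, -0.0145711 ,  0.02106608]), 'grip_force': 0.0, 'opening': 0.09171841920234057}
```

View pics/scene0.png

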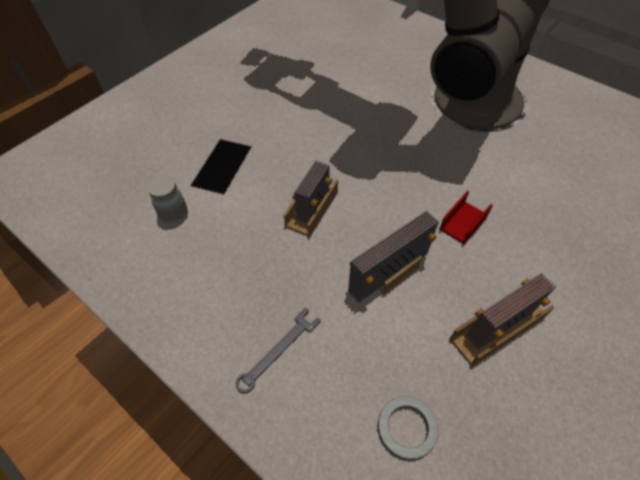

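View pics/top0.png

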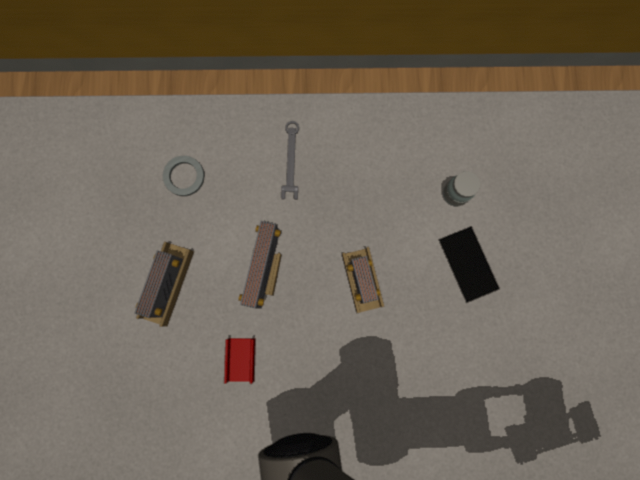

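The scene shows three stands. In the top view, left stand (165,285) holds the medium unit, the middle one (262,265) the large, and the right one (363,280) the small. The mat is at (468,264). The red look-alike at (240,360) is to be avoided. Closer crops will confirm this choice.

```bash
python3 - <<'E'
import cv2
im=cv2.imread("pics/top0.png")
a=cv2.resize(im[230:335,130:290],None,fx=5,fy=5,interpolation=cv2.INTER_CUBIC)
b=cv2.resize(im[220:320,335:505],None,fx=4.7,fy=4.7,interpolation=cv2.INTER_CUBIC)
a=cv2.resize(im[215:335,130:290],None,fx=5,fy=5,interpolation=cv2.INTER_CUBIC)
for c,x0,y0,f,w,h in ((a,130,215,5,160,120),(b,335,220,4.7,170,100)):
    c[:]=cv2.convertScaleAbs(c,alpha=1.7,beta=10)
    for x in range(-(-x0//10)*10,x0+w,10):
        cv2.line(c,(int((x-x0+.5)*f),0),(int((x-x0+.5)*f),6 if x%20 else 12),(0,255,0),1)
        if x%20==0: cv2.putText(c,str(x),(int((x-x0)*f),24),0,.4,(0,255,0),1)
    for y in range(-(-y0//10)*10,y0+h,10):
        cv2.line(c,(0,int((y-y0+.5)*f)),(8,int((y-y0+.5)*f)),(0,255,0),1)
        cv2.putText(c,str(y),(10,int((y-y0)*f)+4),0,.4,(0,255,0),1)
cv2.imwrite("pics/ca.png",a);cv2.imwrite("pics/cb.png",b)
E
```

```text
(no output)
```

View pics/ca.png

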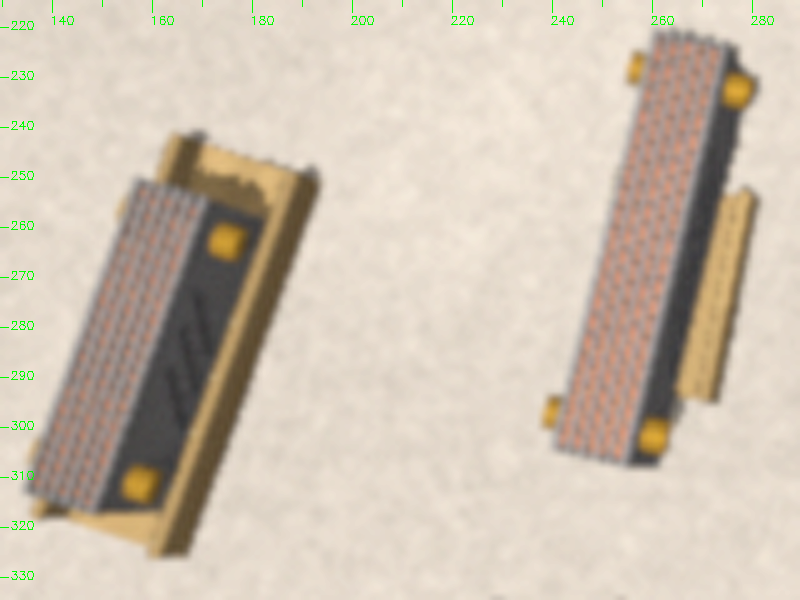

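View pics/cb.png

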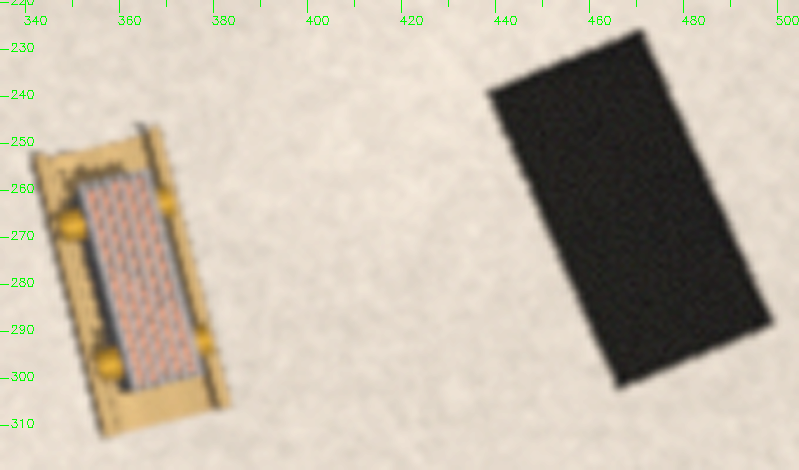

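Crop A: the medium unit stands in the large stand (about 165,285), and the large unit stands in the small stand (right wall at 278,253 to 273,295). Crop B: the small unit stands in the medium stand (363,280), with the mat at (468,264). The only other candidate is the red look-alike at (240,360), which I reject. Next I fit poses to the corners.

```bash
cat > h.py <<'E'
import numpy as np, cv2
from cell import robot, viewer
from scipy.optimize import least_squares
from scipy.spatial.transform import Rotation as R
def proj(P,p):
    T=np.linalg.inv(p["T"]); c=np.asarray(P)@T[:3,:3].T+T[:3,3]
    u=c@np.asarray(p["K"]).T; return u[:,:2]/u[:,2:]
def corners(x,y,a,L,W,z):
    c=np.array([[1,1],[1,-1],[-1,-1],[-1,1]])*[L/2,W/2]   # far-left, far-right, near-right, near-left
    return np.c_[c@np.array([[np.cos(a),np.sin(a)],[-np.sin(a),np.cos(a)]])+[x,y],np.full(4,z)]
def fit(px,L,W,z,p,idx=(0,1,2,3)):
    idx=list(idx); px=np.array(px,float)
    s=least_squares(lambda q:(proj(corners(*q,L,W,z)[idx],p)-px).ravel(),[.45,0,0])
    return s.x,abs(s.fun).max()
def move(x,y,z,a,rel=None):
    """tool-frame shift (cm) and turn (deg) from the current pose to TCP x,y,z with tool closing axis across direction a"""
    s=robot.observe(); R0=R.from_euler('xyz',s["tool_rot"])
    ts=[R.from_euler('xyz',[np.pi,0,a+k*np.pi]) for k in (-1,0,1)]
    rv=[(R0.inv()*t).as_rotvec(degrees=True) for t in ts]; r=min(rv,key=np.linalg.norm)
    d=R0.inv().apply(np.array([x,y,z])-s["tool_pos"])*100
    print("delta",d.round(2),"dr",r.round(2),"t",round(s["time"],2),"q6",s["qpos"][5].round(2))
E
python3 - <<'E'
from h import *
p=viewer.camera_params("top"); im=cv2.imread("pics/top0.png")
A=lambda l:[(x/5+129.5,y/5+214.5) for x,y in l]
B=lambda l:[(x/4.7+334.5,y/4.7+219.5) for x,y in l]
D={"med":(A([(135,180),(209,197),(97,513),(27,492)]),.13,.03,.102),
"lstand":(A([(172,135),(298,170),(165,551),(33,515)]),.17,.058,.04),
"lar":(A([(657,32),(733,45),(628,465),(555,448)]),.17,.03,.112),
"sstand":(A([(757,197),(716,402)]),.09,.058,0,(1,2)),
"small":(B([(80,190),(150,172),(202,373),(130,390)]),.09,.03,.092),
"mstand":(B([(35,155),(160,128),(230,405),(105,437)]),.13,.058,.04),
"mat":(B([(490,93),(641,31),(773,323),(618,387)]),.15,.08,.003)}
big=cv2.resize(im[210:340,130:510],None,fx=2.1,fy=2.1,interpolation=cv2.INTER_CUBIC)
for k,v in D.items():
    if len(v)==4: v=(*v,(0,1,2,3))
    (x,y,a),r=fit(*v[:4],p,v[4]); print(k,round(x,4),round(y,4),"deg",round(np.degrees(a),1),"res",round(r,2))
w=viewer.camera_params("wrist"); s=robot.observe()
Rt=R.from_euler('xyz',s["tool_rot"]); T=np.array(w["T"])
print("cam in tool",Rt.inv().apply(T[:3,3]-s["tool_pos"]).round(3),(Rt.as_matrix().T@T[:3,:3]).round(2).tolist(),np.array(w["K"]).round(0).tolist())
print(robot.grip_depth)
E
```

```text
med 0.5118 0.3187 deg -17.6 res 0.99
lstand 0.5163 0.319 deg -18.0 res 1.64
lar 0.5473 0.1119 deg -13.6 res 1.07
sstand 0.5393 0.1144 deg -11.3 res 0.1
small 0.5154 -0.0955 deg 13.0 res 0.94
mstand 0.5187 -0.0964 deg 12.8 res 0.96
mat 0.5516 -0.3299 deg 21.4 res 1.01
cam in tool [ 0.083  0.    -0.158] [[-0.0, -0.95, -0.3], [1.0, -0.0, -0.0], [0.0, -0.3, 0.95]] [[428.0, 0.0, 319.0], [0.0, 428.0, 233.0], [0.0, 0.0, 1.0]]
-0.0188
```

```bash
python3 - <<'E'
from h import *
move(.515,-.0955,.22,np.radians(13))
E
```

```text
delta [ 46.83 -29.02   0.66] dr [-0.08 -0.01  3.09] t 0.1 q6 -0.15
```

step_arm --increments '[{"delta_pos":[4.7,-2.9,0],"dr":[0,0,0],"fingers":-1},{"delta_pos":[9.4,-5.8,0],"dr":[0,0,0],"fingers":-1},{"delta_pos":[14.1,-8.7,0],"dr":[0,0,0],"fingers":-1},{"delta_pos":[18.8,-11.6,0],"dr":[0,0,0],"fingers":-1},{"delta_pos":[23.5,-14.5,0],"dr":[0,0,0],"fingers":-1}]' --newtons 40

```text
time: 0.72
tool_pos: [0.332, -0.2984, 0.2266]
tool_rot: [-3.141, 0.0, 0.28]
contact_force: [1.4, -1.4, -0.0]
opening: 0.0919
grip_force: 0.0
```

step_arm --increments '[{"delta_pos":[5.8,-3.6,0],"dr":[0,0,1],"fingers":-1},{"delta_pos":[11.6,-7.2,0],"dr":[0,0,2],"fingers":-1},{"delta_pos":[17.4,-10.9,0],"dr":[0,0,3],"fingers":-1},{"delta_pos":[23.3,-14.5,0.6],"dr":[0,0,3],"fingers":-1},{"delta_pos":[23.3,-14.5,0.6],"dr":[0,0,3],"fingers":-1}]'

```text
time: 1.35
tool_pos: [0.5161, -0.0932, 0.22]
tool_rot: [-3.141, 0.001, 0.232]
contact_force: [0.4, -0.8, 0.6]
opening: 0.0918
grip_force: 0.0
```

```bash
python3 - <<'E'
from h import *
p=viewer.camera_params("wrist"); im=viewer.read_camera("wrist")[:,:,::-1].copy()
cv2.imwrite("pics/w1raw.png",im)
for q,c in ((corners(.5154,-.0955,np.radians(13),.09,.03,.092),(0,255,0)),(corners(.5187,-.0964,np.radians(12.8),.13,.058,.04),(255,0,255))):
    cv2.polylines(im,[proj(q,p).round().astype(int)],True,c,1)
cv2.imwrite("pics/w1.png",im); s=robot.observe(); print(s["tool_pos"],s["tool_rot"],s["time"]); np.save("w1.npy",p["T"])
E
```

```text
[ 0.51702769 -0.09218032  0.21971508] [-3.13989224e+00 -2.49647378e-04  2.32051298e-01] 1.4
```

View pics/w1.png

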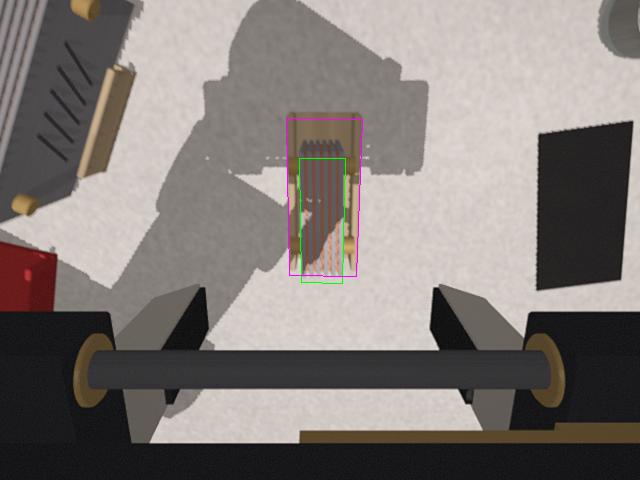

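The wrist picture shows the small unit's top at about (300–345, 140–277) and the medium stand at (288–362, 113–277). The prediction is off by about 5 mm along the length. One zoom will give exact corners.

```bash
python3 - <<'E'
import cv2
im=cv2.imread("pics/w1raw.png")[100:290,270:375]
c=cv2.convertScaleAbs(cv2.resize(im,None,fx=3.1,fy=3.1,interpolation=cv2.INTER_CUBIC),alpha=1.6,beta=10)
m=cv2.convertScaleAbs(cv2.resize(cv2.imread("pics/w1raw.png")[110:300,525:640],None,fx=3.1,fy=3.1,interpolation=cv2.INTER_CUBIC),alpha=1.6,beta=10)
cv2.imwrite("pics/w1c.png",cv2.hconcat([c,m]))
E
```

```text
(no output)
```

View pics/w1c.png

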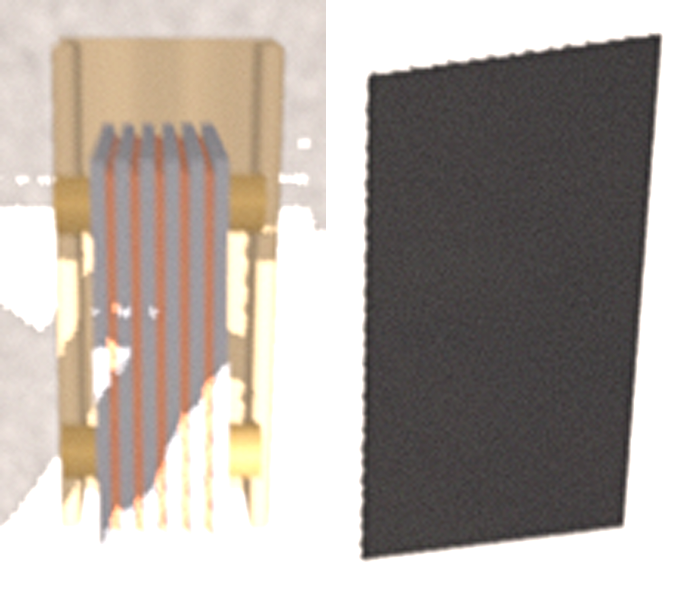

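```bash
python3 - <<'E'
from h import *
p=viewer.camera_params("wrist"); p["T"]=np.load("w1.npy")
C=lambda l:[(x/3.1+269.5,y/3.1+99.5) for x,y in l]
M=lambda l:[((x-325.5)/3.1+524.5,y/3.1+109.5) for x,y in l]
f=lambda n,r:print(n,r[0][:2].round(4),np.degrees(r[0][2]).round(1),round(r[1],1))
f("small",fit(C([(92,163),(228,160),(220,530),(101,541)]),.09,.03,.092,p))
f("mst",fit(C([(52,50),(284,50),(270,525),(63,525)]),.13,.058,.04,p))
f("mst0",fit(C([(62,38),(275,39)]),.13,.058,.0,p,(0,1)))
f("mat",fit(M([(370,75),(660,37),(623,525),(364,557)]),.15,.08,.003,p))
move(.519,-.096,.051,np.radians(13))
E
```

```text
small [ 0.5211 -0.0939] 13.7 4.4
mst [ 0.5224 -0.0957] 13.3 2.7
mst0 [ 0.5223 -0.0959] 13.0 0.3
mat [ 0.5556 -0.3282] 21.5 2.1
delta [ 0.1   0.45 16.87] dr [-0.1  -0.01  0.3 ] t 1.4 q6 1.01
```

step_arm --increments '[{"delta_pos":[0.2,0.3,4],"dr":[0,0,0],"fingers":-1},{"delta_pos":[0.2,0.3,8],"dr":[0,0,0],"fingers":-1},{"delta_pos":[0.2,0.3,12],"dr":[0,0,0],"fingers":-1},{"delta_pos":[0.2,0.3,15],"dr":[0,0,0],"fingers":-1},{"delta_pos":[0.2,0.3,16.9],"dr":[0,0,0],"fingers":-1}]'

```text
time: 2.02
tool_pos: [0.5162, -0.0988, 0.0499]
tool_rot: [-3.14, 0.002, 0.228]
contact_force: [-0.1, -0.2, -0.1]
opening: 0.0919
grip_force: 0.0
```

step_arm --increments '[{"delta_pos":[0,0,0],"dr":[0,0,0],"fingers":0.2},{"delta_pos":[0,0,0],"dr":[0,0,0],"fingers":0.3},{"delta_pos":[0,0,0],"dr":[0,0,0],"fingers":0.6},{"delta_pos":[0,0,0],"dr":[0,0,0],"fingers":1},{"delta_pos":[0,0,0],"dr":[0,0,0],"fingers":1}]'

```text
time: 2.65
tool_pos: [0.5176, -0.0986, 0.0521]
tool_rot: [3.141, -0.001, 0.229]
contact_force: [-0.2, 1.0, 0.9]
opening: 0.0466
grip_force: 0.0
```

step_arm --increments '[{"delta_pos":[0,0,0],"dr":[0,0,0],"fingers":1},{"delta_pos":[0,0,0],"dr":[0,0,0],"fingers":1},{"delta_pos":[0,0,0],"dr":[0,0,0],"fingers":1},{"delta_pos":[0,0,0],"dr":[0,0,0],"fingers":1},{"delta_pos":[0,0,0],"dr":[0,0,0],"fingers":1}]'

```text
time: 3.28
tool_pos: [0.5173, -0.0984, 0.0518]
tool_rot: [-3.141, 0.0, 0.228]
contact_force: [-1.2, 3.1, 2.2]
opening: 0.0297
grip_force: 40.0
```

```bash
python3 - <<'E'
from h import *
move(.553,-.328,.1718,np.radians(21.5))
move(.553,-.328,.047,np.radians(21.5))
E
```

```text
delta [ -1.73  23.17 -12.01] dr [-0.01  0.01 -8.41] t 3.27 q6 1.01
delta [-1.73 23.17  0.47] dr [-0.01  0.01 -8.41] t 3.27 q6 1.01
```

step_arm --increments '[{"delta_pos":[0,0,-0.5],"dr":[0,0,0],"fingers":1},{"delta_pos":[0,0,-2.5],"dr":[0,0,0],"fingers":1},{"delta_pos":[0,0,-5.5],"dr":[0,0,0],"fingers":1},{"delta_pos":[0,0,-9],"dr":[0,0,0],"fingers":1},{"delta_pos":[0,0,-12],"dr":[0,0,0],"fingers":1}]'

```text
time: 3.9
tool_pos: [0.5173, -0.0989, 0.1727]
tool_rot: [3.141, 0.0, 0.228]
contact_force: [-0.1, -0.4, -4.3]
opening: 0.0299
grip_force: 40.0
```

step_arm --increments '[{"delta_pos":[-0.4,5,0],"dr":[0,0,-2],"fingers":1},{"delta_pos":[-0.8,10,0],"dr":[0,0,-4],"fingers":1},{"delta_pos":[-1.2,15,0],"dr":[0,0,-6],"fingers":1},{"delta_pos":[-1.5,20,0],"dr":[0,0,-7.5],"fingers":1},{"delta_pos":[-1.7,23.2,0],"dr":[0,0,-8.4],"fingers":1}]'

```text
time: 4.53
tool_pos: [0.5529, -0.331, 0.1709]
tool_rot: [-3.141, 0.001, 0.374]
contact_force: [0.5, -0.6, -3.4]
opening: 0.0295
grip_force: 40.0
```

step_arm --increments '[{"delta_pos":[0,0,3],"dr":[0,0,0],"fingers":1},{"delta_pos":[0,0,6],"dr":[0,0,0],"fingers":1},{"delta_pos":[0,0,9],"dr":[0,0,0],"fingers":1},{"delta_pos":[0,0,11],"dr":[0,0,0],"fingers":1},{"delta_pos":[0,0,11.8],"dr":[0,0,0],"fingers":1}]'

```text
time: 5.15
tool_pos: [0.5524, -0.328, 0.0518]
tool_rot: [-3.139, 0.002, 0.375]
contact_force: [0.7, -0.4, -4.0]
opening: 0.0298
grip_force: 40.0
```

step_arm --increments '[{"delta_pos":[0,0,0],"dr":[0,0,0],"fingers":1},{"delta_pos":[0,0,0.2],"dr":[0,0,0],"fingers":1},{"delta_pos":[0,0,0.3],"dr":[0,0,0],"fingers":1},{"delta_pos":[0,0,0.4],"dr":[0,0,0],"fingers":1},{"delta_pos":[0,0,0.4],"dr":[0,0,0],"fingers":1}]'

```text
time: 5.78
tool_pos: [0.5535, -0.3284, 0.0499]
tool_rot: [3.141, -0.0, 0.375]
contact_force: [0.2, -0.8, -3.5]
opening: 0.0299
grip_force: 40.0
```

step_arm --increments '[{"delta_pos":[0,0,0.05],"dr":[0,0,0],"fingers":1},{"delta_pos":[0,0,0.1],"dr":[0,0,0],"fingers":1},{"delta_pos":[0,0,0.15],"dr":[0,0,0],"fingers":1},{"delta_pos":[0,0,0.2],"dr":[0,0,0],"fingers":1},{"delta_pos":[0,0,0.2],"dr":[0,0,0],"fingers":1}]'

```text
time: 6.4
tool_pos: [0.5534, -0.3284, 0.0477]
tool_rot: [-3.142, 0.0, 0.375]
contact_force: [-0.9, -0.5, -3.7]
opening: 0.0296
grip_force: 40.0
```

step_arm --increments '[{"delta_pos":[0,0,0.05],"dr":[0,0,0],"fingers":1},{"delta_pos":[0,0,0.05],"dr":[0,0,0],"fingers":1},{"delta_pos":[0,0,0.1],"dr":[0,0,0],"fingers":1},{"delta_pos":[0,0,0.1],"dr":[0,0,0],"fingers":1},{"delta_pos":[0,0,0.1],"dr":[0,0,0],"fingers":1}]'

```text
time: 7.02
tool_pos: [0.5535, -0.3284, 0.0468]
tool_rot: [3.141, -0.0, 0.375]
contact_force: [-0.1, 0.6, -3.3]
opening: 0.0296
grip_force: 40.0
```

step_arm --increments '[{"delta_pos":[0,0,0.05],"dr":[0,0,0],"fingers":1},{"delta_pos":[0,0,0.05],"dr":[0,0,0],"fingers":1},{"delta_pos":[0,0,0.1],"dr":[0,0,0],"fingers":1},{"delta_pos":[0,0,0.1],"dr":[0,0,0],"fingers":1},{"delta_pos":[0,0,0.1],"dr":[0,0,0],"fingers":1}]'

```text
time: 7.65
tool_pos: [0.5535, -0.3284, 0.0468]
tool_rot: [3.141, -0.0, 0.375]
contact_force: [-2.6, 2.7, 6.8]
opening: 0.0298
grip_force: 40.0
```

step_arm --increments '[{"delta_pos":[0,0,0],"dr":[0,0,0],"fingers":0.2},{"delta_pos":[0,0,0],"dr":[0,0,0],"fingers":0},{"delta_pos":[0,0,0],"dr":[0,0,0],"fingers":-0.5},{"delta_pos":[0,0,0],"dr":[0,0,0],"fingers":-1},{"delta_pos":[0,0,0],"dr":[0,0,0],"fingers":-1}]'

```text
time: 8.28
tool_pos: [0.5534, -0.3284, 0.0456]
tool_rot: [3.142, 0.0, 0.375]
contact_force: [0.7, -0.2, 0.4]
opening: 0.0714
grip_force: 0.0
```

step_arm --increments '[{"delta_pos":[0,0,-1],"dr":[0,0,0],"fingers":-1},{"delta_pos":[0,0,-4],"dr":[0,0,0],"fingers":-1},{"delta_pos":[0,0,-8],"dr":[0,0,0],"fingers":-1},{"delta_pos":[0,0,-13],"dr":[0,0,0],"fingers":-1},{"delta_pos":[0,0,-17.4],"dr":[0,0,0],"fingers":-1}]'

```text
time: 8.9
tool_pos: [0.5535, -0.3285, 0.2226]
tool_rot: [3.14, -0.001, 0.375]
contact_force: [0.5, 0.2, 0.1]
opening: 0.0915
grip_force: 0.0
```

step_arm --increments '[{"delta_pos":[1,-4.6,0],"dr":[0,0,2],"fingers":-1},{"delta_pos":[2,-9.2,0],"dr":[0,0,4],"fingers":-1},{"delta_pos":[3,-13.8,0],"dr":[0,0,6],"fingers":-1},{"delta_pos":[4,-18.4,0],"dr":[0,0,7],"fingers":-1},{"delta_pos":[5.2,-23.3,0],"dr":[0,0,8.4],"fingers":-1}]'

```text
time: 9.52
tool_pos: [0.5161, -0.0913, 0.2206]
tool_rot: [3.141, -0.001, 0.227]
contact_force: [0.3, -0.7, 0.9]
opening: 0.0916
grip_force: 0.0
```

step_arm --increments '[{"delta_pos":[0,0,0],"dr":[0,0,0],"fingers":-1},{"delta_pos":[0,0,0],"dr":[0,0,0],"fingers":-1},{"delta_pos":[0,0,0],"dr":[0,0,0],"fingers":-1},{"delta_pos":[0,0,0],"dr":[0,0,0],"fingers":-1},{"delta_pos":[0,0,0],"dr":[0,0,0],"fingers":-1}]'

```text
time: 10.15
tool_pos: [0.5165, -0.0932, 0.2195]
tool_rot: [-3.142, 0.0, 0.227]
contact_force: [0.5, 0.9, -0.1]
opening: 0.0918
grip_force: 0.0
```

```bash
python3 - <<'E'
from h import *
p=viewer.camera_params("wrist"); im=viewer.read_camera("wrist")[:,:,::-1].copy()
cv2.imwrite("pics/w2raw.png",im); s=robot.observe(); print(s["tool_pos"],s["tool_rot"],s["time"]); np.save("w2.npy",p["T"])
c=cv2.resize(im[60:290,240:400],None,fx=2.6,fy=2.6,interpolation=cv2.INTER_CUBIC)
d=cv2.resize(im[70:300,500:640],None,fx=2.6,fy=2.6,interpolation=cv2.INTER_CUBIC)
cv2.imwrite("pics/w2.png",cv2.hconcat([c,d]))
E
```

```text
[ 0.51644177 -0.09304346  0.21955226] [-3.14153002e+00  2.66705898e-04  2.27646298e-01] 10.2
```

View pics/w2.png

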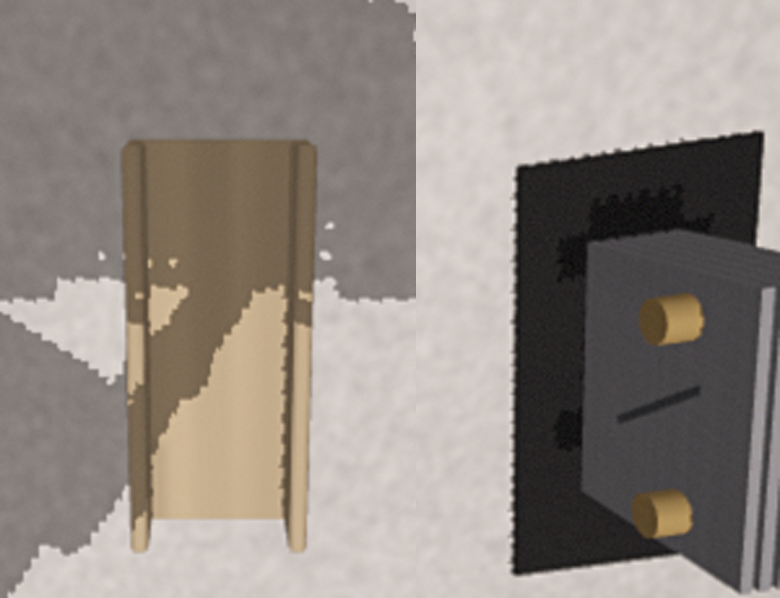

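The wrist picture shows the empty medium stand (crop corners 123,150 to 306,550) and the small unit standing upright on the mat.

```bash
python3 - <<'E'
from h import *
p=viewer.camera_params("wrist"); p["T"]=np.load("w2.npy")
C=lambda l:[(x/2.6+239.5,y/2.6+59.5) for x,y in l]
f=lambda n,r:print(n,r[0][:2].round(4),np.degrees(r[0][2]).round(1),round(r[1],1))
f("mst",fit(C([(123,150),(315,150),(306,550),(132,550)]),.13,.058,.04,p))
f("floor",fit(C([(285,518),(151,518)]),.13,.046,.008,p,(2,3)))
f("bot",fit(C([(133,140),(307,140)]),.13,.058,.0,p,(0,1)))
move(.51,.320,.22,np.radians(-17.8))
E
```

```text
mst [ 0.5214 -0.0963] 13.2 2.3
floor [ 0.5223 -0.0963] 13.0 0.9
bot [ 0.5217 -0.0968] 13.0 0.6
delta [ 8.690e+00 -4.038e+01 -4.000e-02] dr [0.000e+00 2.000e-02 3.084e+01] t 10.2 q6 1.02
```

step_arm --increments '[{"delta_pos":[1.1,-5.1,0],"dr":[0,0,4],"fingers":-1},{"delta_pos":[2.2,-10.2,0],"dr":[0,0,8],"fingers":-1},{"delta_pos":[3.3,-15.3,0],"dr":[0,0,12],"fingers":-1},{"delta_pos":[4.4,-20.4,0],"dr":[0,0,16],"fingers":-1},{"delta_pos":[5.5,-25.5,0],"dr":[0,0,20],"fingers":-1}]'

```text
time: 10.82
tool_pos: [0.5122, 0.1698, 0.2198]
tool_rot: [3.142, -0.0, -0.123]
contact_force: [0.9, -0.2, -0.4]
opening: 0.0918
grip_force: 0.0
```

```bash
python3 - <<'E'
from h import *
move(.51,.320,.22,np.radians(-17.8))
E
```

```text
delta [ -2.07 -14.88  -0.03] dr [ 0.   -0.02 10.74] t 10.82 q6 1.87
```

step_arm --increments '[{"delta_pos":[-0.7,-5,0],"dr":[0,0,4],"fingers":-1},{"delta_pos":[-1.4,-10,0],"dr":[0,0,8],"fingers":-1},{"delta_pos":[-2.1,-14.9,0],"dr":[0,0,10.7],"fingers":-1},{"delta_pos":[-2.1,-14.9,0],"dr":[0,0,10.7],"fingers":-1},{"delta_pos":[-2.1,-14.9,0],"dr":[0,0,10.7],"fingers":-1}]'

```text
time: 11.45
tool_pos: [0.5093, 0.3183, 0.2193]
tool_rot: [3.141, 0.0, -0.307]
contact_force: [0.5, -0.2, -0.1]
opening: 0.0914
grip_force: 0.0
```

```bash
python3 - <<'E'
from h import *
p=viewer.camera_params("wrist"); im=viewer.read_camera("wrist")[:,:,::-1].copy()
cv2.imwrite("pics/w3raw.png",im); s=robot.observe(); print(s["tool_pos"],s["tool_rot"],s["time"]); np.save("w3.npy",p["T"])
print(proj(corners(.516,.32,np.radians(-17.8),.17,.058,.04),p).round(0).tolist())
c=cv2.resize(im[40:310,200:480],None,fx=2.2,fy=2.2,interpolation=cv2.INTER_CUBIC)
cv2.imwrite("pics/w3.png",cv2.convertScaleAbs(c,alpha=1.2,beta=5))
E
```

```text
[0.50946814 0.3177687  0.21949993] [ 3.14080378e+00  1.70783912e-04 -3.07795677e-01] 11.5
[[275.0, 85.0], [353.0, 86.0], [347.0, 293.0], [280.0, 293.0]]
```

View pics/w3.png

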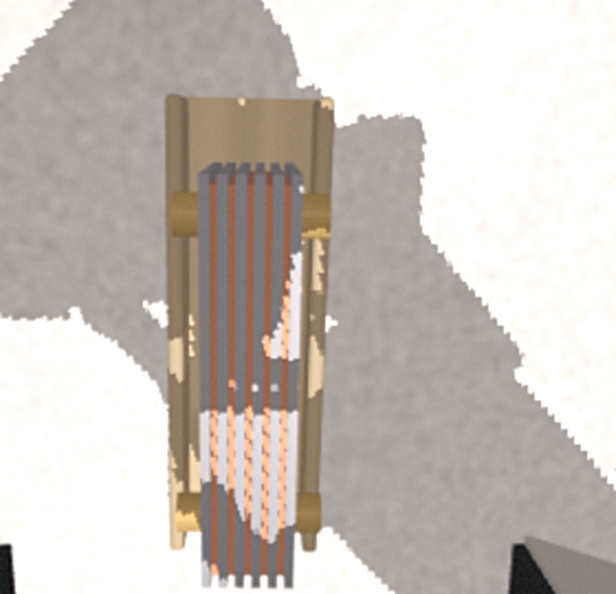

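The picture shows the medium unit's top at crop (198,176) to (292,586), in the large stand at (166,98) to (316,548).

```bash
python3 - <<'E'
from h import *
p=viewer.camera_params("wrist"); p["T"]=np.load("w3.npy")
C=lambda l:[(x/2.2+199.5,y/2.2+39.5) for x,y in l]
f=lambda n,r:print(n,r[0][:2].round(4),np.degrees(r[0][2]).round(1),round(r[1],1))
r=fit(C([(198,176),(302,176),(292,586),(203,586)]),.13,.03,.102,p); f("med",r)
f("lst",fit(C([(166,102),(333,104),(316,548),(170,548)]),.17,.058,.04,p))
move(*r[0][:2],.061,r[0][2])
E
```

```text
med [0.515  0.3206] -18.2 1.1
lst [0.5176 0.3216] -18.6 3.7
delta [ 0.45 -0.45 15.85] dr [0.05 0.01 0.52] t 11.5 q6 2.31
```

step_arm --increments '[{"delta_pos":[0.4,-0.4,4],"dr":[0,0,0.5],"fingers":-1},{"delta_pos":[0.4,-0.4,8],"dr":[0,0,0.5],"fingers":-1},{"delta_pos":[0.4,-0.4,12],"dr":[0,0,0.5],"fingers":-1},{"delta_pos":[0.4,-0.4,14.5],"dr":[0,0,0.5],"fingers":-1},{"delta_pos":[0.4,-0.4,15.9],"dr":[0,0,0.5],"fingers":-1}]'

```text
time: 12.12
tool_pos: [0.5144, 0.3197, 0.0595]
tool_rot: [3.14, 0.001, -0.318]
contact_force: [0.6, 0.7, 1.1]
opening: 0.0919
grip_force: 0.0
```

step_arm --increments '[{"delta_pos":[0,0,0],"dr":[0,0,0],"fingers":0.2},{"delta_pos":[0,0,0],"dr":[0,0,0],"fingers":0.3},{"delta_pos":[0,0,0],"dr":[0,0,0],"fingers":0.6},{"delta_pos":[0,0,0],"dr":[0,0,0],"fingers":1},{"delta_pos":[0,0,0],"dr":[0,0,0],"fingers":1}]'

```text
time: 12.75
tool_pos: [0.5145, 0.3214, 0.061]
tool_rot: [-3.141, -0.0, -0.316]
contact_force: [0.0, -0.1, -0.5]
opening: 0.0465
grip_force: 0.0
```

step_arm --increments '[{"delta_pos":[0,0,0],"dr":[0,0,0],"fingers":1},{"delta_pos":[0,0,0],"dr":[0,0,0],"fingers":1},{"delta_pos":[0,0,0],"dr":[0,0,0],"fingers":1},{"delta_pos":[0,0,0],"dr":[0,0,0],"fingers":1},{"delta_pos":[0,0,0],"dr":[0,0,0],"fingers":1}]'

```text
time: 13.38
tool_pos: [0.5144, 0.3213, 0.0606]
tool_rot: [3.141, 0.0, -0.316]
contact_force: [0.5, -0.8, 0.8]
opening: 0.0297
grip_force: 40.0
```

step_arm --increments '[{"delta_pos":[0,0,-0.5],"dr":[0,0,0],"fingers":1},{"delta_pos":[0,0,-2.5],"dr":[0,0,0],"fingers":1},{"delta_pos":[0,0,-6],"dr":[0,0,0],"fingers":1},{"delta_pos":[0,0,-10],"dr":[0,0,0],"fingers":1},{"delta_pos":[0,0,-13],"dr":[0,0,0],"fingers":1}]'

```text
time: 14.0
tool_pos: [0.5143, 0.3213, 0.1921]
tool_rot: [-3.141, -0.0, -0.316]
contact_force: [-0.0, -0.6, -5.1]
opening: 0.0297
grip_force: 40.0
```

```bash
python3 - <<'E'
from h import *
move(.522,-.0965,.191,np.radians(13.1))
E
```

```text
delta [13.72 39.47  0.1 ] dr [-1.000e-02 -1.000e-02 -3.121e+01] t 14.0 q6 2.32
```

step_arm --increments '[{"delta_pos":[1.7,5,-0.5],"dr":[0,0,-4],"fingers":1},{"delta_pos":[3.4,10,-1],"dr":[0,0,-8],"fingers":1},{"delta_pos":[5.1,15,-1],"dr":[0,0,-12],"fingers":1},{"delta_pos":[6.8,20,-1],"dr":[0,0,-16],"fingers":1},{"delta_pos":[8.5,25,-1],"dr":[0,0,-20],"fingers":1}]'

```text
time: 14.62
tool_pos: [0.5169, 0.0556, 0.2004]
tool_rot: [3.142, 0.001, 0.035]
contact_force: [1.2, -0.9, -5.0]
opening: 0.0301
grip_force: 40.0
```

```bash
python3 - <<'E'
from h import *
move(.522,-.0965,.191,np.radians(13.1))
E
```

```text
delta [-0.02 15.22  0.94] dr [ -0.     0.05 -11.07] t 14.62 q6 1.5
```

step_arm --increments '[{"delta_pos":[0,5,0],"dr":[0,0,-4],"fingers":1},{"delta_pos":[0,10,0],"dr":[0,0,-8],"fingers":1},{"delta_pos":[0,14,0.5],"dr":[0,0,-11.1],"fingers":1},{"delta_pos":[0,15.2,1],"dr":[0,0,-11.1],"fingers":1},{"delta_pos":[0,15.2,1],"dr":[0,0,-11.1],"fingers":1}]'

```text
time: 15.25
tool_pos: [0.5219, -0.0947, 0.19]
tool_rot: [-3.14, 0.002, 0.225]
contact_force: [-1.0, 0.4, -4.3]
opening: 0.0299
grip_force: 40.0
```

step_arm --increments '[{"delta_pos":[0,0,2],"dr":[0,0,0],"fingers":1},{"delta_pos":[0,0,4],"dr":[0,0,0],"fingers":1},{"delta_pos":[0,0,6],"dr":[0,0,0],"fingers":1},{"delta_pos":[0,0,7],"dr":[0,0,0],"fingers":1},{"delta_pos":[0,0,7],"dr":[0,0,0],"fingers":1}]'

```text
time: 15.88
tool_pos: [0.5223, -0.0937, 0.1204]
tool_rot: [-3.141, 0.001, 0.228]
contact_force: [1.0, 0.4, -5.1]
opening: 0.0298
grip_force: 40.0
```

```bash
python3 - <<'E'
from h import *
move(.522,-.0965,.061,np.radians(13.1))
E
```

```text
delta [-0.08  0.27  5.94] dr [-0.04  0.06 -0.06] t 15.88 q6 1.02
```

step_arm --increments '[{"delta_pos":[0,0.2,0],"dr":[0,0,0],"fingers":1},{"delta_pos":[0,0.2,1],"dr":[0,0,0],"fingers":1},{"delta_pos":[0,0.2,2],"dr":[0,0,0],"fingers":1},{"delta_pos":[0,0.2,2],"dr":[0,0,0],"fingers":1},{"delta_pos":[0,0.2,2],"dr":[0,0,0],"fingers":1}]'

```text
time: 16.5
tool_pos: [0.523, -0.0966, 0.1007]
tool_rot: [3.142, 0.0, 0.227]
contact_force: [-0.7, 1.1, -4.3]
opening: 0.0297
grip_force: 40.0
```

step_arm --increments '[{"delta_pos":[0,0,1],"dr":[0,0,0],"fingers":1},{"delta_pos":[0,0,2],"dr":[0,0,0],"fingers":1},{"delta_pos":[0,0,3],"dr":[0,0,0],"fingers":1},{"delta_pos":[0,0,3.5],"dr":[0,0,0],"fingers":1},{"delta_pos":[0,0,3.5],"dr":[0,0,0],"fingers":1}]'

```text
time: 17.12
tool_pos: [0.5227, -0.0965, 0.0652]
tool_rot: [-3.141, 0.001, 0.227]
contact_force: [-0.8, 0.2, -3.9]
opening: 0.0294
grip_force: 40.0
```

step_arm --increments '[{"delta_pos":[0,0,0.1],"dr":[0,0,0],"fingers":1},{"delta_pos":[0,0,0.2],"dr":[0,0,0],"fingers":1},{"delta_pos":[0,0,0.3],"dr":[0,0,0],"fingers":1},{"delta_pos":[0,0,0.4],"dr":[0,0,0],"fingers":1},{"delta_pos":[0,0,0.4],"dr":[0,0,0],"fingers":1}]'

```text
time: 17.75
tool_pos: [0.5229, -0.0966, 0.0617]
tool_rot: [3.142, 0.0, 0.227]
contact_force: [-0.4, 0.1, -4.6]
opening: 0.0294
grip_force: 40.0
```

step_arm --increments '[{"delta_pos":[0,0,0.05],"dr":[0,0,0],"fingers":1},{"delta_pos":[0,0,0.05],"dr":[0,0,0],"fingers":1},{"delta_pos":[0,0,0.1],"dr":[0,0,0],"fingers":1},{"delta_pos":[0,0,0.1],"dr":[0,0,0],"fingers":1},{"delta_pos":[0,0,0.1],"dr":[0,0,0],"fingers":1}]'

```text
time: 18.38
tool_pos: [0.5229, -0.0966, 0.0607]
tool_rot: [3.142, -0.0, 0.227]
contact_force: [-0.6, 0.2, -4.4]
opening: 0.0302
grip_force: 40.0
```

step_arm --increments '[{"delta_pos":[0,0,0.05],"dr":[0,0,0],"fingers":1},{"delta_pos":[0,0,0.05],"dr":[0,0,0],"fingers":1},{"delta_pos":[0,0,0.1],"dr":[0,0,0],"fingers":1},{"delta_pos":[0,0,0.1],"dr":[0,0,0],"fingers":1},{"delta_pos":[0,0,0.1],"dr":[0,0,0],"fingers":1}]'

```text
time: 19.0
tool_pos: [0.523, -0.0966, 0.0606]
tool_rot: [3.141, -0.0, 0.227]
contact_force: [-3.7, 0.4, 7.0]
opening: 0.0296
grip_force: 40.0
```

step_arm --increments '[{"delta_pos":[0,0,0],"dr":[0,0,0],"fingers":0.2},{"delta_pos":[0,0,0],"dr":[0,0,0],"fingers":0},{"delta_pos":[0,0,0],"dr":[0,0,0],"fingers":-0.5},{"delta_pos":[0,0,0],"dr":[0,0,0],"fingers":-1},{"delta_pos":[0,0,0],"dr":[0,0,0],"fingers":-1}]'

```text
time: 19.62
tool_pos: [0.523, -0.0966, 0.0597]
tool_rot: [3.141, 0.0, 0.227]
contact_force: [0.3, -0.1, -0.5]
opening: 0.0715
grip_force: 0.0
```

step_arm --increments '[{"delta_pos":[0,0,-1],"dr":[0,0,0],"fingers":-1},{"delta_pos":[0,0,-4],"dr":[0,0,0],"fingers":-1},{"delta_pos":[0,0,-8],"dr":[0,0,0],"fingers":-1},{"delta_pos":[0,0,-13],"dr":[0,0,0],"fingers":-1},{"delta_pos":[0,0,-17.4],"dr":[0,0,0],"fingers":-1}]'

```text
time: 20.25
tool_pos: [0.5229, -0.0966, 0.2364]
tool_rot: [3.141, -0.001, 0.227]
contact_force: [0.6, -0.1, -0.2]
opening: 0.0915
grip_force: 0.0
```

```bash
python3 - <<'E'
from h import *
im=viewer.read_camera("wrist")[:,:,::-1]; cv2.imwrite("pics/w4m.png",im); np.save("w4m.npy",viewer.camera_params("wrist")["T"])
move(.547,.114,.23,np.radians(-13.6))
E
```

```text
delta [  6.85 -20.11   1.18] dr [ 0.21 -0.64 26.59] t 20.3 q6 1.02
```

step_arm --increments '[{"delta_pos":[1.4,-4.5,0],"dr":[0,0,6],"fingers":-1},{"delta_pos":[2.8,-9,0],"dr":[0,0,12],"fingers":-1},{"delta_pos":[4.2,-13.5,0],"dr":[0,0,18],"fingers":-1},{"delta_pos":[5.6,-18,0],"dr":[0,0,24],"fingers":-1},{"delta_pos":[6.9,-20.1,0.5],"dr":[0,0,26.6],"fingers":-1}]'

```text
time: 20.92
tool_pos: [0.5449, 0.1172, 0.2296]
tool_rot: [-3.141, -0.001, -0.238]
contact_force: [-0.5, -0.3, 0.4]
opening: 0.0916
grip_force: 0.0
```

step_arm --increments '[{"delta_pos":[0,0,0],"dr":[0,0,0],"fingers":-1},{"delta_pos":[0,0,0],"dr":[0,0,0],"fingers":-1},{"delta_pos":[0,0,0],"dr":[0,0,0],"fingers":-1},{"delta_pos":[0,0,0],"dr":[0,0,0],"fingers":-1},{"delta_pos":[0,0,0],"dr":[0,0,0],"fingers":-1}]'

```text
time: 21.55
tool_pos: [0.545, 0.1143, 0.2288]
tool_rot: [3.142, -0.0, -0.238]
contact_force: [0.2, 0.8, -0.3]
opening: 0.092
grip_force: 0.0
```

```bash
python3 - <<'E'
from h import *
p=viewer.camera_params("wrist"); im=viewer.read_camera("wrist")[:,:,::-1].copy()
cv2.imwrite("pics/w4raw.png",im); s=robot.observe(); print(s["tool_pos"],s["tool_rot"],s["time"]); np.save("w4.npy",p["T"])
print(proj(corners(.551,.114,np.radians(-13.6),.17,.03,.112),p).round(0).tolist())
m=cv2.imread("pics/w4m.png")
c=cv2.hconcat([im[20:360,220:420],m[20:360,220:420]])
cv2.imwrite("pics/w4.png",cv2.convertScaleAbs(cv2.resize(c,None,fx=1.76,fy=1.76,interpolation=cv2.INTER_CUBIC),alpha=1.2,beta=5))
E
```

```text
[0.54497428 0.11439995 0.22875948] [ 3.14145802e+00 -8.11372406e-05 -2.38055883e-01] 21.6
[[292.0, 83.0], [341.0, 83.0], [338.0, 330.0], [297.0, 331.0]]
```

View pics/w4.png

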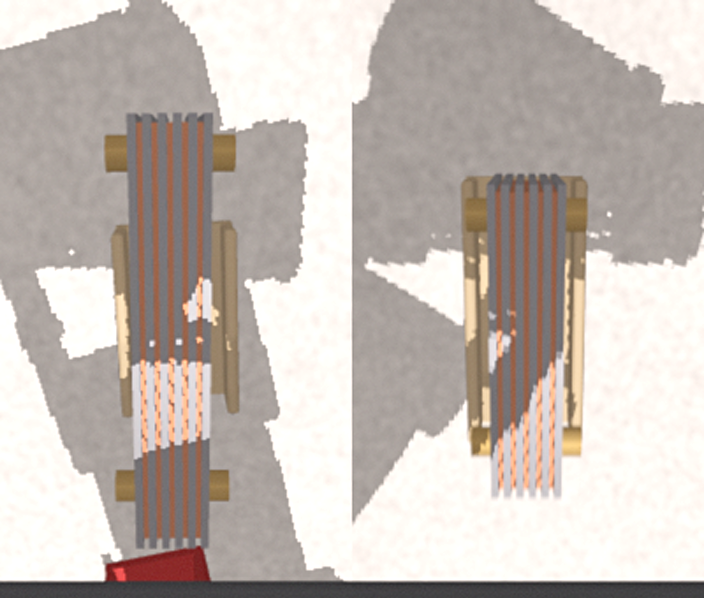

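The picture shows the large unit at left, crop (126,122) to (209,547). Medium, at right, sits flush and centred in its own stand.

```bash
python3 - <<'E'
from h import *
p=viewer.camera_params("wrist")
C=lambda l,o=0:[((x-o)/1.76+219.5,y/1.76+19.5) for x,y in l]
f=lambda n,r:print(n,r[0][:2].round(4),np.degrees(r[0][2]).round(1),round(r[1],1))
p["T"]=np.load("w4m.npy")
f("med",fit(C([(488,187),(566,187),(560,497),(491,497)],352),.13,.03,.102,p))
p["T"]=np.load("w4.npy")
r=fit(C([(126,122),(213,122),(209,547),(137,547)]),.17,.03,.112,p); f("lar",r)
f("sst",fit(C([(112,228),(236,224),(239,411),(122,415)]),.09,.058,.04,p))
move(*r[0][:2],.071,r[0][2])
E
```

```text
med [ 0.5253 -0.0982] 12.7 1.4
lar [0.5489 0.1145] -13.3 3.0
sst [0.5433 0.1133] -11.7 1.0
delta [ 0.37 -0.1  15.78] dr [ 0.01 -0.   -0.33] t 21.6 q6 1.88
```

step_arm --increments '[{"delta_pos":[0.4,-0.1,4],"dr":[0,0,-0.3],"fingers":-1},{"delta_pos":[0.4,-0.1,8],"dr":[0,0,-0.3],"fingers":-1},{"delta_pos":[0.4,-0.1,12],"dr":[0,0,-0.3],"fingers":-1},{"delta_pos":[0.4,-0.1,14.5],"dr":[0,0,-0.3],"fingers":-1},{"delta_pos":[0.4,-0.1,15.8],"dr":[0,0,-0.3],"fingers":-1}]'

```text
time: 22.22
tool_pos: [0.5485, 0.1147, 0.0693]
tool_rot: [3.141, 0.002, -0.232]
contact_force: [-0.2, 0.7, 0.7]
opening: 0.092
grip_force: 0.0
```

step_arm --increments '[{"delta_pos":[0,0,0],"dr":[0,0,0],"fingers":0.2},{"delta_pos":[0,0,0],"dr":[0,0,0],"fingers":0.3},{"delta_pos":[0,0,0],"dr":[0,0,0],"fingers":0.6},{"delta_pos":[0,0,0],"dr":[0,0,0],"fingers":1},{"delta_pos":[0,0,0],"dr":[0,0,0],"fingers":1}]'

```text
time: 22.85
tool_pos: [0.5493, 0.1148, 0.071]
tool_rot: [-3.142, -0.001, -0.232]
contact_force: [0.5, -0.3, 0.4]
opening: 0.0463
grip_force: 0.0
```

step_arm --increments '[{"delta_pos":[0,0,0],"dr":[0,0,0],"fingers":1},{"delta_pos":[0,0,0],"dr":[0,0,0],"fingers":1},{"delta_pos":[0,0,0],"dr":[0,0,0],"fingers":1},{"delta_pos":[0,0,0],"dr":[0,0,0],"fingers":1},{"delta_pos":[0,0,0],"dr":[0,0,0],"fingers":1}]'

```text
time: 23.48
tool_pos: [0.5491, 0.1148, 0.0707]
tool_rot: [3.141, -0.0, -0.232]
contact_force: [-1.1, 0.4, 1.4]
opening: 0.0299
grip_force: 40.0
```

step_arm --increments '[{"delta_pos":[0,0,-0.5],"dr":[0,0,0],"fingers":1},{"delta_pos":[0,0,-2.5],"dr":[0,0,0],"fingers":1},{"delta_pos":[0,0,-5],"dr":[0,0,0],"fingers":1},{"delta_pos":[0,0,-8],"dr":[0,0,0],"fingers":1},{"delta_pos":[0,0,-10],"dr":[0,0,0],"fingers":1}]'

```text
time: 24.1
tool_pos: [0.5488, 0.1148, 0.1713]
tool_rot: [3.141, 0.001, -0.232]
contact_force: [0.1, -0.7, -7.5]
opening: 0.0294
grip_force: 40.0
```

```bash
python3 - <<'E'
from h import *
move(.518,.3215,.17,np.radians(-18.3))
E
```

```text
delta [ -7.75 -19.41   0.13] dr [0.02 0.03 4.99] t 24.1 q6 1.87
```

step_arm --increments '[{"delta_pos":[-1.6,-4,0],"dr":[0,0,1],"fingers":1},{"delta_pos":[-3.2,-8,0],"dr":[0,0,2],"fingers":1},{"delta_pos":[-4.8,-12,0],"dr":[0,0,3],"fingers":1},{"delta_pos":[-6.4,-16,0],"dr":[0,0,4],"fingers":1},{"delta_pos":[-7.7,-19.4,0.1],"dr":[0,0,5],"fingers":1}]'

```text
time: 24.72
tool_pos: [0.5177, 0.3227, 0.1687]
tool_rot: [3.14, 0.002, -0.32]
contact_force: [1.6, -0.3, -7.4]
opening: 0.0297
grip_force: 40.0
```

step_arm --increments '[{"delta_pos":[0,0,0],"dr":[0,0,0],"fingers":1},{"delta_pos":[0,0,1.5],"dr":[0,0,0],"fingers":1},{"delta_pos":[0,0,3],"dr":[0,0,0],"fingers":1},{"delta_pos":[0,0,4],"dr":[0,0,0],"fingers":1},{"delta_pos":[0,0,4],"dr":[0,0,0],"fingers":1}]'

```text
time: 25.35
tool_pos: [0.5184, 0.3205, 0.1283]
tool_rot: [3.14, 0.002, -0.321]
contact_force: [-0.9, 0.9, -6.9]
opening: 0.0296
grip_force: 40.0
```

step_arm --increments '[{"delta_pos":[0,0,0],"dr":[0,0,0],"fingers":1},{"delta_pos":[0,0,0],"dr":[0,0,0],"fingers":1},{"delta_pos":[0,0,0],"dr":[0,0,0],"fingers":1},{"delta_pos":[0,0,0],"dr":[0,0,0],"fingers":1},{"delta_pos":[0,0,0],"dr":[0,0,0],"fingers":1}]'

```text
time: 25.98
tool_pos: [0.5188, 0.3214, 0.1297]
tool_rot: [-3.142, -0.0, -0.32]
contact_force: [0.0, -0.3, -7.2]
opening: 0.0294
grip_force: 40.0
```

```bash
python3 - <<'E'
from h import *
move(.518,.3215,.071,np.radians(-18.3))
E
```

```text
delta [-0.08  0.01  5.87] dr [-0.   -0.01 -0.01] t 25.98 q6 2.32
```

step_arm --increments '[{"delta_pos":[0,0,1],"dr":[0,0,0],"fingers":1},{"delta_pos":[0,0,2.5],"dr":[0,0,0],"fingers":1},{"delta_pos":[0,0,4],"dr":[0,0,0],"fingers":1},{"delta_pos":[0,0,5],"dr":[0,0,0],"fingers":1},{"delta_pos":[0,0,5.4],"dr":[0,0,0],"fingers":1}]'

```text
time: 26.6
tool_pos: [0.5185, 0.3211, 0.0745]
tool_rot: [3.14, 0.001, -0.32]
contact_force: [0.1, 0.7, -6.8]
opening: 0.0298
grip_force: 40.0
```

step_arm --increments '[{"delta_pos":[0,0,0],"dr":[0,0,0],"fingers":1},{"delta_pos":[0,0,0.1],"dr":[0,0,0],"fingers":1},{"delta_pos":[0,0,0.2],"dr":[0,0,0],"fingers":1},{"delta_pos":[0,0,0.3],"dr":[0,0,0],"fingers":1},{"delta_pos":[0,0,0.3],"dr":[0,0,0],"fingers":1}]'

```text
time: 27.22
tool_pos: [0.5188, 0.3213, 0.0727]
tool_rot: [3.141, -0.0, -0.32]
contact_force: [-0.5, -0.8, -6.8]
opening: 0.0298
grip_force: 40.0
```

step_arm --increments '[{"delta_pos":[0,0,0.05],"dr":[0,0,0],"fingers":1},{"delta_pos":[0,0,0.1],"dr":[0,0,0],"fingers":1},{"delta_pos":[0,0,0.15],"dr":[0,0,0],"fingers":1},{"delta_pos":[0,0,0.15],"dr":[0,0,0],"fingers":1},{"delta_pos":[0,0,0.15],"dr":[0,0,0],"fingers":1}]'

```text
time: 27.85
tool_pos: [0.5189, 0.3213, 0.0712]
tool_rot: [3.142, -0.0, -0.32]
contact_force: [0.7, 0.3, -6.8]
opening: 0.0301
grip_force: 40.0
```

step_arm --increments '[{"delta_pos":[0,0,0.05],"dr":[0,0,0],"fingers":1},{"delta_pos":[0,0,0.05],"dr":[0,0,0],"fingers":1},{"delta_pos":[0,0,0.1],"dr":[0,0,0],"fingers":1},{"delta_pos":[0,0,0.1],"dr":[0,0,0],"fingers":1},{"delta_pos":[0,0,0.1],"dr":[0,0,0],"fingers":1}]'

```text
time: 28.48
tool_pos: [0.5189, 0.3214, 0.0707]
tool_rot: [-3.141, -0.0, -0.32]
contact_force: [-2.0, -0.9, 1.6]
opening: 0.0298
grip_force: 40.0
```

step_arm --increments '[{"delta_pos":[0,0,0],"dr":[0,0,0],"fingers":0.2},{"delta_pos":[0,0,0],"dr":[0,0,0],"fingers":0},{"delta_pos":[0,0,0],"dr":[0,0,0],"fingers":-0.5},{"delta_pos":[0,0,0],"dr":[0,0,0],"fingers":-1},{"delta_pos":[0,0,0],"dr":[0,0,0],"fingers":-1}]'

```text
time: 29.1
tool_pos: [0.5189, 0.3213, 0.0702]
tool_rot: [3.142, -0.0, -0.32]
contact_force: [-0.3, 0.2, -0.5]
opening: 0.0714
grip_force: 0.0
```

step_arm --increments '[{"delta_pos":[0,0,-1],"dr":[0,0,0],"fingers":-1},{"delta_pos":[0,0,-4],"dr":[0,0,0],"fingers":-1},{"delta_pos":[0,0,-8],"dr":[0,0,0],"fingers":-1},{"delta_pos":[0,0,-13],"dr":[0,0,0],"fingers":-1},{"delta_pos":[0,0,-15.4],"dr":[0,0,0],"fingers":-1}]'

```text
time: 29.72
tool_pos: [0.5197, 0.3218, 0.2283]
tool_rot: [-3.138, -0.004, -0.32]
contact_force: [0.6, -0.2, -0.3]
opening: 0.0917
grip_force: 0.0
```

step_arm --increments '[{"delta_pos":[0,0,0],"dr":[0,0,0],"fingers":-1},{"delta_pos":[0,0,0],"dr":[0,0,0],"fingers":-1},{"delta_pos":[0,0,0],"dr":[0,0,0],"fingers":-1},{"delta_pos":[0,0,0],"dr":[0,0,0],"fingers":-1},{"delta_pos":[0,0,0],"dr":[0,0,0],"fingers":-1}]'

```text
time: 30.35
tool_pos: [0.5187, 0.3213, 0.2236]
tool_rot: [3.141, 0.001, -0.32]
contact_force: [0.1, -0.7, 0.2]
opening: 0.0917
grip_force: 0.0
```

```bash
python3 - <<'E'
from h import *
np.save("w5l.npy",viewer.camera_params("wrist")["T"]); im=viewer.read_camera("wrist")[:,:,::-1]; cv2.imwrite("pics/w5l.png",im)
move(.538,.114,.22,np.radians(-11.6))
E
```

```text
delta [ 8.34 19.07  0.38] dr [ 0.03  0.03 -6.71] t 30.4 q6 2.32
```

step_arm --increments '[{"delta_pos":[1.8,4,0],"dr":[0,0,-2],"fingers":-1},{"delta_pos":[3.6,8,0],"dr":[0,0,-4],"fingers":-1},{"delta_pos":[5.4,12,0],"dr":[0,0,-6],"fingers":-1},{"delta_pos":[7.2,16,0],"dr":[0,0,-6.7],"fingers":-1},{"delta_pos":[8.3,19.1,0.4],"dr":[0,0,-6.7],"fingers":-1}]'

```text
time: 31.02
tool_pos: [0.538, 0.1122, 0.2205]
tool_rot: [3.142, -0.001, -0.203]
contact_force: [-0.0, -0.1, 0.4]
opening: 0.0918
grip_force: 0.0
```

step_arm --increments '[{"delta_pos":[0,0,0],"dr":[0,0,0],"fingers":-1},{"delta_pos":[0,0,0],"dr":[0,0,0],"fingers":-1},{"delta_pos":[0,0,0],"dr":[0,0,0],"fingers":-1},{"delta_pos":[0,0,0],"dr":[0,0,0],"fingers":-1},{"delta_pos":[0,0,0],"dr":[0,0,0],"fingers":-1}]'

```text
time: 31.65
tool_pos: [0.5376, 0.1145, 0.2202]
tool_rot: [3.142, -0.0, -0.202]
contact_force: [-0.1, -0.3, 0.0]
opening: 0.0919
grip_force: 0.0
```

```bash
python3 - <<'E'
from h import *
np.save("w5.npy",viewer.camera_params("wrist")["T"]); im=viewer.read_camera("wrist")[:,:,::-1]; cv2.imwrite("pics/w5raw.png",im)
print(robot.observe()["tool_pos"])
c=cv2.hconcat([im[20:360,220:420],cv2.imread("pics/w5l.png")[20:360,220:420]])
cv2.imwrite("pics/w5.png",cv2.convertScaleAbs(cv2.resize(c,None,fx=1.76,fy=1.76,interpolation=cv2.INTER_CUBIC),alpha=1.1,beta=0))
move(.549,-.328,.22,np.radians(21.5))
E
```

```text
[0.53757014 0.11434655 0.22017744]
delta [9.990e+00 4.311e+01 2.000e-02] dr [  0.     0.   -33.07] t 31.7 q6 1.84
```

View pics/w5.png

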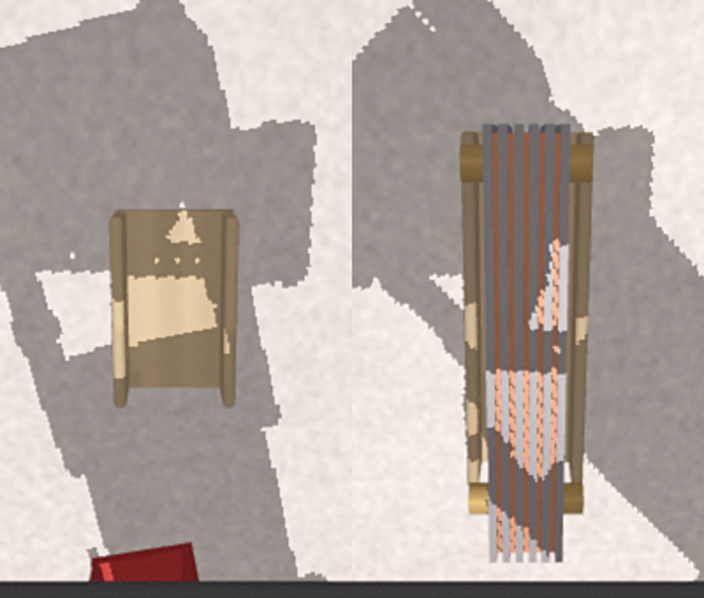

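The picture shows the large unit in its stand (right) and the empty small stand, crop (109,216) to (235,404).

```bash
python3 - <<'E'
from h import *
p=viewer.camera_params("wrist")
C=lambda l,o=0:[((x-o)/1.76+219.5,y/1.76+19.5) for x,y in l]
f=lambda n,r:print(n,r[0][:2].round(4),np.degrees(r[0][2]).round(1),round(r[1],1))
p["T"]=np.load("w5l.npy")
f("lar",fit(C([(483,133),(571,133),(562,561),(490,561)],352),.17,.03,.112,p))
f("lst far",fit(C([(461,140),(594,140)],352),.17,.058,.04,p,(0,1)))
p["T"]=np.load("w5.npy")
f("sst",fit(C([(109,216),(239,216),(235,404),(114,404)]),.09,.058,.04,p))
f("floor",fit(C([(224,387),(126,387)]),.09,.046,.008,p,(2,3)))
E
```

```text
lar [0.5187 0.3211] -18.5 3.1
lst far [0.5148 0.3219] -18.3 0.3
sst [0.5424 0.1135] -11.5 1.2
floor [0.5413 0.1134] -11.6 2.6
```

step_arm --increments '[{"delta_pos":[1.2,5,0],"dr":[0,0,-4],"fingers":-1},{"delta_pos":[2.4,10,0],"dr":[0,0,-8],"fingers":-1},{"delta_pos":[3.6,15,0],"dr":[0,0,-12],"fingers":-1},{"delta_pos":[4.8,20,0],"dr":[0,0,-16],"fingers":-1},{"delta_pos":[6,25,0],"dr":[0,0,-20],"fingers":-1}]'

```text
time: 32.33
tool_pos: [0.546, -0.1446, 0.2203]
tool_rot: [3.141, -0.0, 0.149]
contact_force: [1.1, -1.3, 0.6]
opening: 0.0917
grip_force: 0.0
```

```bash
python3 - <<'E'
from h import *
move(.549,-.328,.22,np.radians(21.5))
E
```

```text
delta [-2.43 18.18  0.04] dr [ 1.000e-02 -2.000e-02 -1.297e+01] t 32.33 q6 1.03
```

step_arm --increments '[{"delta_pos":[-0.7,5,0],"dr":[0,0,-4],"fingers":-1},{"delta_pos":[-1.4,10,0],"dr":[0,0,-8],"fingers":-1},{"delta_pos":[-2,15,0],"dr":[0,0,-12],"fingers":-1},{"delta_pos":[-2.4,18.2,0],"dr":[0,0,-13],"fingers":-1},{"delta_pos":[-2.4,18.2,0],"dr":[0,0,-13],"fingers":-1}]'

```text
time: 32.95
tool_pos: [0.5484, -0.3288, 0.2195]
tool_rot: [-3.141, 0.001, 0.37]
contact_force: [-0.1, 0.6, 0.1]
opening: 0.0921
grip_force: 0.0
```

step_arm --increments '[{"delta_pos":[0,0,0],"dr":[0,0,0],"fingers":-1},{"delta_pos":[0,0,0],"dr":[0,0,0],"fingers":-1},{"delta_pos":[0,0,0],"dr":[0,0,0],"fingers":-1},{"delta_pos":[0,0,0],"dr":[0,0,0],"fingers":-1},{"delta_pos":[0,0,0],"dr":[0,0,0],"fingers":-1}]'

```text
time: 33.58
tool_pos: [0.549, -0.3263, 0.2203]
tool_rot: [3.141, -0.0, 0.374]
contact_force: [1.0, 0.2, -0.3]
opening: 0.0921
grip_force: 0.0
```

```bash
python3 - <<'E'
from h import *
np.save("w6.npy",viewer.camera_params("wrist")["T"]); im=viewer.read_camera("wrist")[:,:,::-1]; cv2.imwrite("pics/w6raw.png",im)
print(robot.observe()["tool_pos"],robot.observe()["tool_rot"])
cv2.imwrite("pics/w6.png",cv2.convertScaleAbs(cv2.resize(im[80:310,220:420],None,fx=2.5,fy=2.5,interpolation=cv2.INTER_CUBIC),alpha=.9,beta=0))
E
```

```text
[ 0.54893863 -0.32641875  0.22029153] [ 3.14144451e+00 -3.04694348e-05  3.73489984e-01]
```

View pics/w6.png

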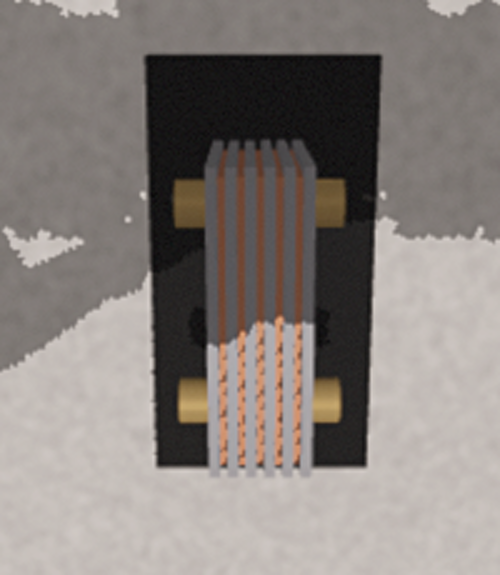

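The picture shows the small unit standing squarely on the mat, with its top at crop (205,167) to (312,476).

```bash
python3 - <<'E'
from h import *
p=viewer.camera_params("wrist"); p["T"]=np.load("w6.npy")
C=lambda l:[(x/2.5+219.5,y/2.5+79.5) for x,y in l]
r=fit(C([(205,166),(316,165),(312,476),(210,476)]),.09,.03,.087,p); print(r[0],np.degrees(r[0][2]),r[1])
move(*r[0][:2],.046,r[0][2])
E
```

```text
[ 0.55639808 -0.32749424  0.37848408] 21.68554050019311 0.1480050332361884
delta [ 0.65  0.37 17.43] dr [ 0.01 -0.   -0.29] t 33.62 q6 0.54
```

step_arm --increments '[{"delta_pos":[0.6,0.3,5],"dr":[0,0,-0.3],"fingers":-1},{"delta_pos":[0.6,0.3,9],"dr":[0,0,-0.3],"fingers":-1},{"delta_pos":[0.6,0.3,13],"dr":[0,0,-0.3],"fingers":-1},{"delta_pos":[0.6,0.3,16],"dr":[0,0,-0.3],"fingers":-1},{"delta_pos":[0.6,0.3,17.4],"dr":[0,0,-0.3],"fingers":-1}]'

```text
time: 34.25
tool_pos: [0.5548, -0.3267, 0.0444]
tool_rot: [-3.139, 0.001, 0.378]
contact_force: [-0.3, 0.5, 0.7]
opening: 0.0919
grip_force: 0.0
```

step_arm --increments '[{"delta_pos":[0,0,0],"dr":[0,0,0],"fingers":0.2},{"delta_pos":[0,0,0],"dr":[0,0,0],"fingers":0.3},{"delta_pos":[0,0,0],"dr":[0,0,0],"fingers":0.6},{"delta_pos":[0,0,0],"dr":[0,0,0],"fingers":1},{"delta_pos":[0,0,0],"dr":[0,0,0],"fingers":1}]'

```text
time: 34.88
tool_pos: [0.5557, -0.3273, 0.0466]
tool_rot: [3.141, -0.0, 0.379]
contact_force: [0.1, -0.6, 1.0]
opening: 0.0462
grip_force: 0.0
```

step_arm --increments '[{"delta_pos":[0,0,0],"dr":[0,0,0],"fingers":1},{"delta_pos":[0,0,0],"dr":[0,0,0],"fingers":1},{"delta_pos":[0,0,0],"dr":[0,0,0],"fingers":1},{"delta_pos":[0,0,0],"dr":[0,0,0],"fingers":1},{"delta_pos":[0,0,0],"dr":[0,0,0],"fingers":1}]'

```text
time: 35.5
tool_pos: [0.5556, -0.3273, 0.0462]
tool_rot: [3.141, -0.0, 0.379]
contact_force: [0.4, -0.0, 0.2]
opening: 0.0302
grip_force: 40.0
```

step_arm --increments '[{"delta_pos":[0,0,-0.5],"dr":[0,0,0],"fingers":1},{"delta_pos":[0,0,-3],"dr":[0,0,0],"fingers":1},{"delta_pos":[0,0,-7],"dr":[0,0,0],"fingers":1},{"delta_pos":[0,0,-12],"dr":[0,0,0],"fingers":1},{"delta_pos":[0,0,-15],"dr":[0,0,0],"fingers":1}]'

```text
time: 36.12
tool_pos: [0.5559, -0.3273, 0.1988]
tool_rot: [3.14, -0.001, 0.379]
contact_force: [-0.3, -0.4, -2.9]
opening: 0.0299
grip_force: 40.0
```

```bash
python3 - <<'E'
from h import *
move(.542,.1135,.195,np.radians(-11.5))
E
```

```text
delta [ 15.01 -41.48   0.31] dr [ 0.09 -0.1  33.19] t 36.12 q6 0.54
```

step_arm --increments '[{"delta_pos":[1.8,-5,0],"dr":[0,0,4],"fingers":1},{"delta_pos":[3.6,-10,0],"dr":[0,0,8],"fingers":1},{"delta_pos":[5.4,-15,0],"dr":[0,0,12],"fingers":1},{"delta_pos":[7.2,-20,0],"dr":[0,0,16],"fingers":1},{"delta_pos":[9,-25,0],"dr":[0,0,20],"fingers":1}]'

```text
time: 36.75
tool_pos: [0.5461, -0.0598, 0.196]
tool_rot: [-3.141, 0.001, 0.027]
contact_force: [1.2, 0.7, -4.0]
opening: 0.0298
grip_force: 40.0
```

```bash
python3 - <<'E'
from h import *
move(.542,.1135,.195,np.radians(-11.5))
E
```

```text
delta [  0.06 -17.33   0.11] dr [-1.000e-02  5.000e-02  1.305e+01] t 36.75 q6 1.3
```

step_arm --increments '[{"delta_pos":[0,-5,0],"dr":[0,0,4],"fingers":1},{"delta_pos":[0,-10,0],"dr":[0,0,8],"fingers":1},{"delta_pos":[0.1,-14.5,0],"dr":[0,0,12],"fingers":1},{"delta_pos":[0.1,-17.3,0.1],"dr":[0,0,13],"fingers":1},{"delta_pos":[0.1,-17.3,0.1],"dr":[0,0,13],"fingers":1}]'

```text
time: 37.38
tool_pos: [0.5419, 0.1133, 0.1948]
tool_rot: [3.142, 0.001, -0.194]
contact_force: [0.4, -0.6, -5.2]
opening: 0.0297
grip_force: 40.0
```

step_arm --increments '[{"delta_pos":[0,0,2],"dr":[0,0,0],"fingers":1},{"delta_pos":[0,0,5],"dr":[0,0,0],"fingers":1},{"delta_pos":[0,0,8],"dr":[0,0,0],"fingers":1},{"delta_pos":[0,0,9],"dr":[0,0,0],"fingers":1},{"delta_pos":[0,0,9],"dr":[0,0,0],"fingers":1}]'

```text
time: 38.0
tool_pos: [0.5426, 0.1108, 0.105]
tool_rot: [3.141, 0.001, -0.198]
contact_force: [0.5, 0.9, -4.1]
opening: 0.0299
grip_force: 40.0
```

step_arm --increments '[{"delta_pos":[0,0,0],"dr":[0,0,0],"fingers":1},{"delta_pos":[0,0,0],"dr":[0,0,0],"fingers":1},{"delta_pos":[0,0,0],"dr":[0,0,0],"fingers":1},{"delta_pos":[0,0,0],"dr":[0,0,0],"fingers":1},{"delta_pos":[0,0,0],"dr":[0,0,0],"fingers":1}]'

```text
time: 38.62
tool_pos: [0.5427, 0.1113, 0.1053]
tool_rot: [3.142, -0.0, -0.197]
contact_force: [0.4, -0.1, -4.2]
opening: 0.0297
grip_force: 40.0
```

```bash
python3 - <<'E'
from h import *
move(.542,.1135,.051,np.radians(-11.5))
E
```

```text
delta [-0.11 -0.2   5.43] dr [ 0.   -0.01  0.19] t 38.62 q6 1.83
```

step_arm --increments '[{"delta_pos":[-0.1,-0.2,0],"dr":[0,0,0],"fingers":1},{"delta_pos":[-0.1,-0.2,1],"dr":[0,0,0],"fingers":1},{"delta_pos":[-0.1,-0.2,2.5],"dr":[0,0,0],"fingers":1},{"delta_pos":[-0.1,-0.2,4],"dr":[0,0,0],"fingers":1},{"delta_pos":[-0.1,-0.2,5],"dr":[0,0,0],"fingers":1}]'

```text
time: 39.25
tool_pos: [0.5414, 0.1134, 0.0535]
tool_rot: [3.141, 0.002, -0.198]
contact_force: [0.1, -0.1, -3.4]
opening: 0.0295
grip_force: 40.0
```

step_arm --increments '[{"delta_pos":[0,0,0],"dr":[0,0,0],"fingers":1},{"delta_pos":[0,0,0.1],"dr":[0,0,0],"fingers":1},{"delta_pos":[0,0,0.2],"dr":[0,0,0],"fingers":1},{"delta_pos":[0,0,0.3],"dr":[0,0,0],"fingers":1},{"delta_pos":[0,0,0.3],"dr":[0,0,0],"fingers":1}]'

```text
time: 39.88
tool_pos: [0.5422, 0.1135, 0.0523]
tool_rot: [3.142, -0.0, -0.197]
contact_force: [-0.5, -0.0, -4.4]
opening: 0.0297
grip_force: 40.0
```

step_arm --increments '[{"delta_pos":[0,0,0.05],"dr":[0,0,0],"fingers":1},{"delta_pos":[0,0,0.05],"dr":[0,0,0],"fingers":1},{"delta_pos":[0,0,0.1],"dr":[0,0,0],"fingers":1},{"delta_pos":[0,0,0.1],"dr":[0,0,0],"fingers":1},{"delta_pos":[0,0,0.1],"dr":[0,0,0],"fingers":1}]'

```text
time: 40.5
tool_pos: [0.5422, 0.1135, 0.0512]
tool_rot: [3.142, -0.0, -0.197]
contact_force: [0.3, 0.1, -4.2]
opening: 0.0298
grip_force: 40.0
```

step_arm --increments '[{"delta_pos":[0,0,0.05],"dr":[0,0,0],"fingers":1},{"delta_pos":[0,0,0.05],"dr":[0,0,0],"fingers":1},{"delta_pos":[0,0,0.1],"dr":[0,0,0],"fingers":1},{"delta_pos":[0,0,0.1],"dr":[0,0,0],"fingers":1},{"delta_pos":[0,0,0.1],"dr":[0,0,0],"fingers":1}]'

```text
time: 41.12
tool_pos: [0.5422, 0.1134, 0.0512]
tool_rot: [-3.142, -0.001, -0.197]
contact_force: [-4.2, -0.7, 7.9]
opening: 0.0304
grip_force: 40.0
```

Contact with the floor. Release, retreat upward and back toward the robot's side, then check with the fixed cameras.

step_arm --increments '[{"delta_pos":[0,0,0],"dr":[0,0,0],"fingers":0.2},{"delta_pos":[0,0,0],"dr":[0,0,0],"fingers":0},{"delta_pos":[0,0,0],"dr":[0,0,0],"fingers":-0.5},{"delta_pos":[0,0,0],"dr":[0,0,0],"fingers":-1},{"delta_pos":[0,0,0],"dr":[0,0,0],"fingers":-1}]'

```text
time: 41.75
tool_pos: [0.5421, 0.1135, 0.0501]
tool_rot: [3.142, 0.0, -0.197]
contact_force: [0.3, 0.2, 0.6]
opening: 0.0715
grip_force: 0.0
```

step_arm --increments '[{"delta_pos":[0,0,-1],"dr":[0,0,0],"fingers":-1},{"delta_pos":[0,0,-4],"dr":[0,0,0],"fingers":-1},{"delta_pos":[0,0,-8],"dr":[0,0,0],"fingers":-1},{"delta_pos":[0,0,-13],"dr":[0,0,0],"fingers":-1},{"delta_pos":[0,0,-18],"dr":[0,0,0],"fingers":-1}]'

```text
time: 42.38
tool_pos: [0.5419, 0.1134, 0.2325]
tool_rot: [-3.142, -0.001, -0.197]
contact_force: [1.1, 0.4, 0.5]
opening: 0.0919
grip_force: 0.0
```

step_arm --increments '[{"delta_pos":[-3,4,0],"dr":[0,0,0],"fingers":-1},{"delta_pos":[-6,9,0],"dr":[0,0,0],"fingers":-1},{"delta_pos":[-9,14,0],"dr":[0,0,0],"fingers":-1},{"delta_pos":[-11,19,0],"dr":[0,0,0],"fingers":-1},{"delta_pos":[-13,24,0],"dr":[0,0,0],"fingers":-1}]'

```text
time: 43.0
tool_pos: [0.3665, -0.0975, 0.2311]
tool_rot: [3.141, -0.002, -0.197]
contact_force: [0.7, -1.0, 0.4]
opening: 0.0918
grip_force: 0.0
```

step_arm --increments '[{"delta_pos":[-2,5,0],"dr":[0,0,0],"fingers":-1},{"delta_pos":[-4,10,0],"dr":[0,0,0],"fingers":-1},{"delta_pos":[-6,15,0],"dr":[0,0,0],"fingers":-1},{"delta_pos":[-8,20,0],"dr":[0,0,0],"fingers":-1},{"delta_pos":[-8,20,0],"dr":[0,0,0],"fingers":-1}]'

```text
time: 43.62
tool_pos: [0.2481, -0.2794, 0.2309]
tool_rot: [3.14, -0.001, -0.204]
contact_force: [0.9, 1.1, 0.5]
opening: 0.0919
grip_force: 0.0
```

```bash
python3 - <<'E'
from h import *
im=viewer.read_camera("top")[:,:,::-1]; cv2.imwrite("pics/top1raw.png",im)
c=cv2.resize(im[225:325,130:395],None,fx=3,fy=3,interpolation=cv2.INTER_CUBIC)
s=viewer.read_camera("scene")[:,:,::-1]; d=cv2.resize(s[140:380,200:600],(795,477))[:290]
cv2.imwrite("pics/scene1.png",s)
cv2.imwrite("pics/f.png",cv2.vconcat([cv2.convertScaleAbs(c,alpha=1.4,beta=10),d]))
E
```

```text
(no output)
```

View pics/f.png

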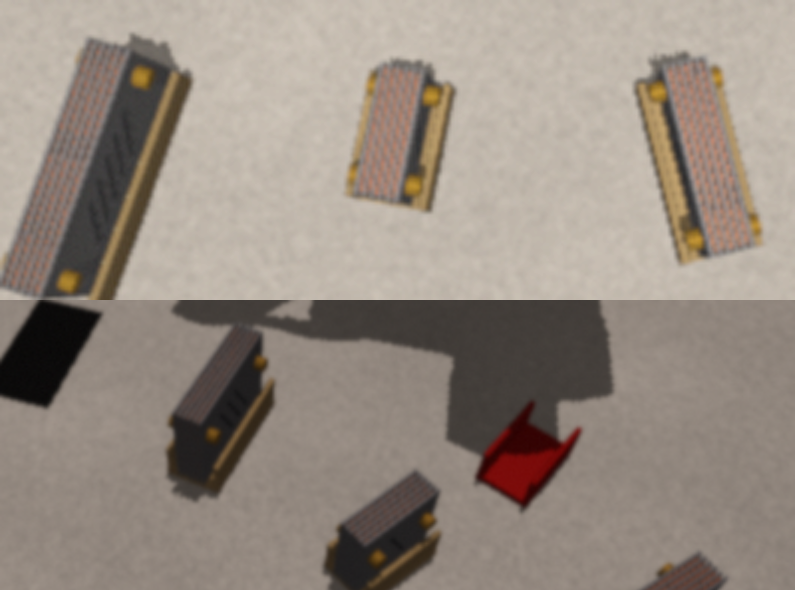

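All three units stand upright in their own stands. A last numeric check against the same camera's stand poses:

```bash
python3 - <<'E'
from h import *
p=viewer.camera_params("top")
C=lambda l:[(x/3+129.5,y/3+224.5) for x,y in l]
f=lambda n,r:print(n,r[0][:2].round(4),np.degrees(r[0][2]).round(1),round(r[1],1))
f("med vs .5187 -.0964",fit(C([(663,70),(707,57),(757,245),(710,256)]),.13,.03,.102,p))
f("small vs .5393 .1144",fit(C([(380,66),(432,70),(402,200),(354,193)]),.09,.03,.092,p))
f("large vs .5163 .319",fit(C([(90,40),(131,50),(45,296),(2,288)]),.17,.03,.112,p))
f("sst wall",fit(C([(454,86),(430,210)]),.09,.058,0,p,(1,2)))
f("mst wall",fit(C([(683,264),(637,84)]),.13,.058,0,p,(3,0)))
f("lst wall",fit(C([(190,76)]),.17,.058,0,p,(1,)))
E
```

```text
med vs .5187 -.0964 [ 0.52   -0.0976] 13.3 1.4
small vs .5393 .1144 [0.5392 0.1106] -11.5 1.6
large vs .5163 .319 [0.5173 0.3174] -17.7 1.8
sst wall [0.5403 0.1144] -11.0 0.3
mst wall [ 0.521  -0.0993] 13.3 0.8
lst wall [0.5034 0.2957] 1.5 0.0
```

All are within about 1–4 mm of their stands. Handing in.

```bash
python3 -c "
from cell import robot
print(robot.hand_in())"
```

```text
the job is handed in; nothing more can be done
None
```

All three exchangers now stand upright in their own stands, ends within about 1–4 mm of flush by camera measurement; the job was handed in at about 44 s, and I avoided the wrench, jar and flange but did not re-check their positions.

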